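Weigh two closed lunch carriers on a hand scale and bring the full one to the board

TASK

One of the two closed steel carriers is full, over half a kilo, the other nearly empty: take the hand scale from its cradle, hook it under a carrier's wire arch and lift until the carrier hangs clear of the worktop, still enough to read. When the full one has been weighed like this, stand it gently on the chopping board; the light one stays upright on the worktop. Hang the scale back in its cradle, tip or drop neither carrier, and do not shift the onions, garlic or lemon.

Things in the scene. Friction and masses are not known exactly. Their poses are not given: they have to be found in the camera images.
- scale: hand spring scale, upright, 0.19 kg. Origin: centre of its wooden handle, a bar 24 mm thick (own x) by 22 mm high by 110 mm long (own y); z up; x points the way the hook opens. Under the handle's middle a flat aluminium case, 18 x 40 x 44 mm, white faces with a pointer, then the steel hook. Grasp the middle of the handle, fingers closing along x
- scale_seat (a point): inner bottom of the hook's bowl, where a hung wire bears; straight below the handle's centre, by 105 mm plus the reading. Hook: wire 6 mm thick, bowl 18 mm wide inside, lowest point 6 mm below this point; it lies in the scale's x-z plane
- scale_tip (a point): top of the hook's free tip, 12 mm to the scale's +x side of its middle line, 89 mm below the handle's centre plus the reading. The shank is on the -x side (15 mm out) and meets the middle line 27 mm above the tip. So a bar enters over the tip, from +x towards -x, up to 17 mm above tip height, and drops into the bowl when the scale is raised
- scale_hook (a joint): reading: how far the hook is pulled down out of the case, in m; 0 unloaded, at most 0.030. 3.5 mm for each 100 g (280 N/m, damped); pointers move as far over lines 3.5 mm apart, the second long line is 500 g = 0.0175 m. The full carrier gives 0.017 to 0.026, the nearly empty one 0.004 to 0.010
- cradle: stand of the scale, fixed in a run: wooden foot 115 x 135 x 14 mm; two bent wire arms at y = +44 and -44 mm, joined only at the back (+x, away from the robot), hold the ends of the scale's handle in dips open at the top, 32 mm wide at the bottom, 54 at the mouth, lips up to 149 mm. Origin: underside, below the resting handle's centre (140 mm up); handle along y, hook opens to +x
- carrier_1: closed round steel lunch carrier, one of two alike outside: one full (0.52 to 0.72 kg), one nearly empty (0.14 to 0.26 kg); only the weight tells. 96 mm across, lid clamped on, its top 56 mm up. A rigid upright wire arch 7 mm thick stands over the lid along own y, legs 104 mm apart, peak in the middle (wire centre 98 mm up, 38 mm free below it). Origin: centre of the underside; z up
- carrier_2: the other carrier, the same in form and looks; see carrier_1
- board: thick wooden chopping block flat on the worktop, 340 mm (own x, away from the robot) by 440 mm (own y, to the left), 45 mm thick, fixed in a run. Origin: centre of the underside. Onion and garlic lie on its far half (+x); the near half is free but for thin flat crumbs
- onion: bystander: brown onion 75 mm across on the far left part of the board; origin at its underside
- garlic: bystander: garlic bulb 54 mm across on the far middle part of the board; origin at its underside
- lemon: bystander: lemon 78 mm long on the worktop beyond the carriers; origin at its underside
- red_onion: bystander: red onion 80 mm across on the worktop beyond the carriers; origin at its underside
Mind the look-alikes: they are no part of the job. What is shaped like the scale but orange is not meant.

How it is judged:
By the outcome, as a careful person would: the job done as asked, in the order asked, and still so for the second after the job is handed in, with the robot touching nothing.
It also fails if it takes over 72 s, if anything falls off the work surface, if the arm or the gripper's body presses on something with over 40 N, if the wrist force passes 120 N, or if a joint passes its speed limit or range.

ROBOT

A 6-joint arm with a two-finger parallel gripper is mounted at the origin on a cart in front of the work surface, level with it; the furniture and walls round the work are solid. World frame = base frame: x ahead of the robot, y to its left, z up, the work surface at z = 0. Lengths are in m, angles in rad, forces in N, time in s.
With the tool pointing down it reaches from about 0.25 to 0.8 m from the base axis. Payload 3.9 kg.
Tool frame: the origin (TCP) lies at the very end of the fingers, on their centre line; the grasp point (between the pads) lies 19 mm behind it; z points along the fingers, y is the direction in which the jaws open and shut (so a half turn about z gives the same grasp; the last joint's range is limited). The gripper opens to 85 mm and grips with 20 to 120 N. Pads are 22 mm wide; open, the fingers measure 114 mm over their backs; the gripper's body (76 mm by 85 mm) begins 54 mm behind the grasp point. The pads swing forward as they close: fully open they stand 13 mm farther back than shut.
Start: joints at [1.259, 0.26, -0.138, 1.173, 0, 1.571], TCP at [0.161, 0.5, 0.231] pointing down, gripper open.
Joint ranges: [-2.78, 2.78], [-0.83, 1.72], [-1.28, 1.37], [-1.9, 2.12], [-1.57, 1.48], [-3.14, 3.14]. Speed limits (rad/s): [2.57, 2.57, 3.14, 3.14, 3.14, 3.14].

INTERFACE

Orientations are given as a unit quaternion [x, y, z, w].
In Python, from plant import ctrl gives the robot as it stands.
- The arm moves only by the tool apply_moves, never from a script. Its argument "steps" is a list of rows, each a list of 3 entries, a list of its own where there are three numbers: the shift along the tool's x, y, z in units of 30 mm (1.0 is 30 mm), then the turn, a rotation vector about the tool's x, y, z in units of 5 degrees (1.0 is 5 degrees), then the closure, from 0 (fully open) to 1 (shut). A call has 1 to 20 rows; each row is the pose to reach, as a shift and turn from the pose measured when the call began, along the tool's axes at that moment; what a row does not reach only later rows make up. A row lasts 1/10 s, in which the tool goes at most 50 mm and 8.59 degrees, less where a joint would pass 70% of its speed; a pose out of reach is approached as far as the arm can. A call with a gripper value outside its range is refused whole. The fingers move at their own pace and stop on an object; "newtons" is the grip in N (left out, the last holds). Time passes only in rows, so rows that repeat a pose let the fingers close. It gives the time, the measured TCP pose, the force and the opening at its end, in the units of the state.
- ctrl.read_state(): the state, without advancing time (a new reading comes with each control period).
- ctrl.grab_frame(name): name is "side" or "top" or "wrist"; returns the picture (480x640x3 uint8, red, green, blue); there is no depth.
- ctrl.get_calibration(name): a dict with "intrinsics" (3x3 intrinsics, pixels), "distortion" ([k1, k2, p1, p2, k3] as OpenCV has them; the pictures are not rectified), "cam_to_world" (4x4, takes a point from camera to world coordinates). Camera axes: x right, y down, z forward; pixel columns grow to the right and rows downward; lengths in m; the calibration is good to about 2 mm. A picture is of the moment at which its call begins: read the wrist's pose just before it. get_calibration takes no time and is no camera call; for the wrist camera it gives the pose at the moment of the call.
- ctrl.close_job(): hands the job in, once; it reports no verdict.
Trained networks look in the newest picture that a camera, given by its name, has taken for a name from the list of things; names that differ only in an ending like _2 or _b are one class to them, and where a whole thing is asked for, a point or a joint stands for the part that bears it (a point fixed in the world has none). Each returns a list of dicts, best first, with "score" (0 to 1); they miss things now and then, are a little off and sometimes report something else, mostly with a low value. They report only what shows in the picture. A call takes as long as a camera call. They do not tell look-alikes from the thing itself.
- ctrl.trace(target, camera): "mask" (480x640 bool, what is visible of it) and "bbox" ([left, top, right, bottom] in pixels, round what is visible of it).
The state is a dict: "t": time; "q": joint angles; "dq": joint speeds; "joint_efforts": joint torques, N m; "eef_pos": TCP position; "orientation": TCP orientation; "wrist_force": force on the tool from outside, world axes, zero at the start; "torque": the same for the moment, N m; "width": finger opening in m.
Only numpy, scipy, OpenCV 4.12 (cv2) and the standard library are available. Lean on these libraries where they do the work, as an engineer would, in place of code of your own. Each camera call takes 0.05 s, during which the arm holds its last target.

## Working session

There is one attempt and no reset: what is moved stays moved. The work goes in short steps, Python scripts to look and compute and a tool call to move; the robot and the scene stay as the last step left them, time stands still between calls to the robot, and variables do not carry over. Pictures are saved under pics/ and viewed, and the job is handed in when it is done.

Besides the shell and the picture viewer there is one more tool, called as name([rows], argument=value, ...), one row to a line, values as JSON. apply_moves: Moves the arm, as the interface text tells. Its arguments: {"type":"object","properties":{"steps":{"type":"array","items":{"type":"array"}},"newtons":{"type":"number"}},"required":["steps"]}

```bash
ls; mkdir -p pics
cat > h.py <<'E'
import numpy as np, cv2, json
from scipy.spatial.transform import Rotation as R
from plant import ctrl
def grab(n,f):
    im=ctrl.grab_frame(n); cv2.imwrite('pics/'+f,im[:,:,::-1]); return im
def cal(n):
    c=ctrl.get_calibration(n); return np.array(c['intrinsics']),np.array(c['distortion']),np.array(c['cam_to_world'])
def ray(n,uv,c=None):
    K,D,T=c or cal(n)
    p=cv2.undistortPoints(np.array([[uv]],float),K,D)[0,0]
    d=T[:3,:3]@np.array([p[0],p[1],1]); return T[:3,3],d/np.linalg.norm(d)
def atz(n,uv,z,c=None):
    o,d=ray(n,uv,c); return o+d*(z-o[2])/d[2]
def proj(n,P,c=None):
    K,D,T=c or cal(n)
    P=np.atleast_2d(np.array(P,float)); Q=(P-T[:3,3])@T[:3,:3]
    return cv2.projectPoints(Q.reshape(-1,1,3),np.zeros(3),np.zeros(3),K,D)[0].reshape(-1,2)
def st():
    s=ctrl.read_state(); return s
E
python3 - <<'E'
from h import *
s=st(); print({k:np.round(v,3).tolist() for k,v in s.items()})
for n in['side','top','wrist']:
    grab(n,f'a_{n}.png')
    K,D,T=cal(n); print(n,K[0,0],T.round(3).tolist())
E
```

```text
pics
{'t': 0.0, 'q': [1.259, 0.261, -0.139, 1.173, 0.0, 1.571], 'dq': [0.001, 0.001, 0.001, -0.0, -0.002, -0.0], 'joint_efforts': [-0.001, -40.568, 25.392, 0.019, 0.0, -0.0], 'eef_pos': [0.161, 0.499, 0.23], 'orientation': [0.155, 0.988, -0.001, -0.0], 'wrist_force': [-0.092, -0.432, 0.267], 'torque': [0.035, -0.023, -0.009], 'width': 0.086}
side 448.8178309484225 [[0.981, -0.133, 0.14, 0.334], [-0.193, -0.64, 0.744, -1.09], [-0.009, -0.757, -0.654, 1.007], [0.0, 0.0, 0.0, 1.0]]
top 535.7588037255001 [[-0.198, -0.949, 0.246, 0.113], [-0.98, 0.193, -0.047, 0.025], [-0.003, -0.251, -0.968, 1.641], [0.0, 0.0, 0.0, 1.0]]
wrist 357.3606847674019 [[0.307, 0.913, 0.27, 0.092], [0.952, -0.294, -0.089, 0.521], [-0.002, 0.284, -0.959, 0.373], [0.0, 0.0, 0.0, 1.0]]
```

View pics/a_side.png

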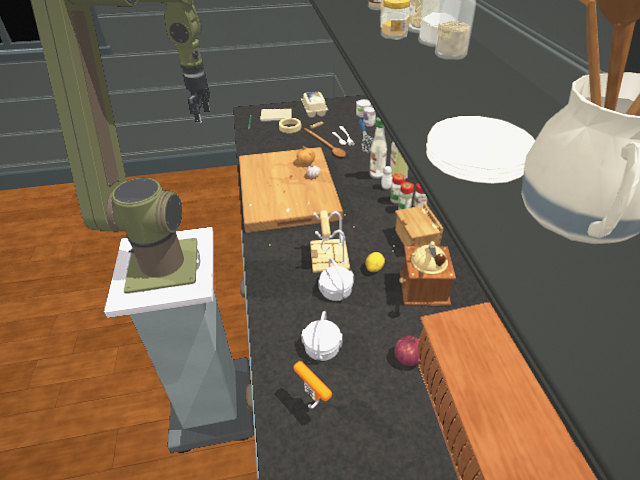

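View pics/a_top.png

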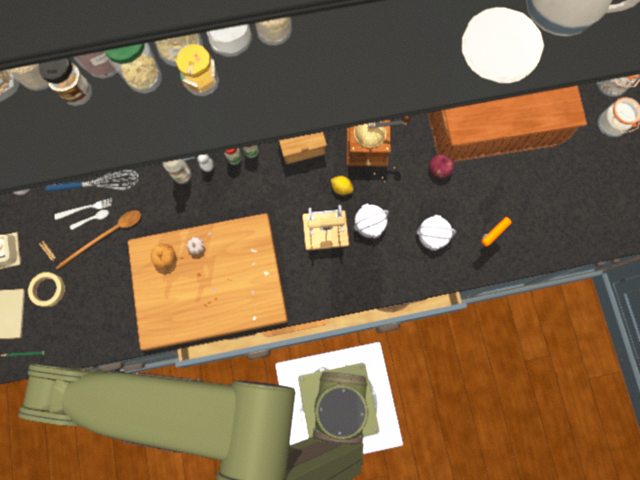

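View pics/a_wrist.png

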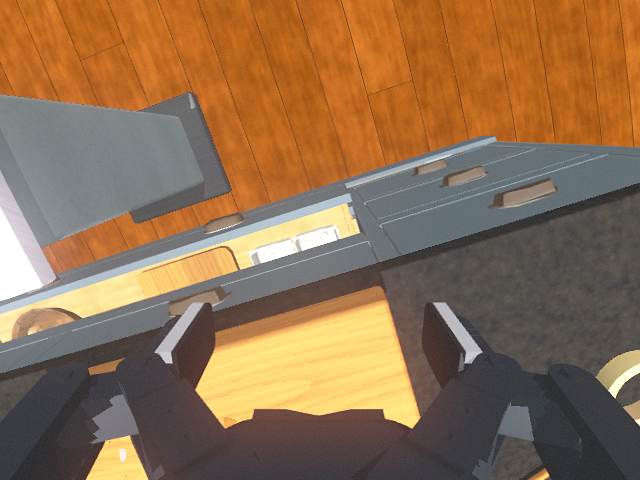

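Run:
```python
from h import *
c=cal('top'); cs=cal('side')
im=grab('top','b_top.png')
np.save('c.npy',0)
for n in['scale','cradle','carrier_1','board','onion','garlic','lemon','red_onion','scale_hook']:
    for d in ctrl.trace(n,'top')[:4]:
        m=d['mask']; ys,xs=np.nonzero(m)
        print(n,round(d['score'],2),np.round(d['bbox']),xs.mean().round(1),ys.mean().round(1),m.sum(), atz('top',(xs.mean(),ys.mean()),0.0,c).round(3))
cv2.imwrite('pics/b_topz.png',cv2.resize(im[150:290,280:520],None,fx=3.3,fy=3.3,interpolation=cv2.INTER_CUBIC)[:,:,::-1])
im=grab('side','b_side.png')
for n in['scale','cradle','carrier_1']:
    for d in ctrl.trace(n,'side')[:4]:
        m=d['mask']; ys,xs=np.nonzero(m)
        print(n,round(d['score'],2),np.round(d['bbox']),xs.mean().round(1),ys.mean().round(1),m.sum(), atz('side',(xs.mean(),ys.mean()),0.0,cs).round(3))
cv2.imwrite('pics/b_sidez.png',cv2.resize(im[200:420,280:440],None,fx=2.7,fy=2.7,interpolation=cv2.INTER_CUBIC)[:,:,::-1])
```

```text
scale 0.86 [486. 216. 510. 249.] 495.5 230.9 350 [ 0.41  -0.599  0.   ]
scale 0.78 [307. 217. 347. 234.] 325.9 223.0 368 [ 0.542 -0.077  0.   ]
scale 0.73 [305. 208. 350. 249.] 324.6 231.3 1211 [ 0.516 -0.068  0.   ]
cradle 0.78 [305. 204. 349. 253.] 324.6 230.7 1238 [ 0.518 -0.068  0.   ]
cradle 0.37 [307. 216. 348. 233.] 325.5 223.4 392 [ 0.541 -0.076  0.   ]
carrier_1 0.95 [418. 212. 454. 248.] 435.3 232.1 858 [ 0.444 -0.41   0.   ]
carrier_1 0.57 [351. 203. 387. 235.] 370.0 220.8 885 [ 0.521 -0.216  0.   ]
board 0.96 [127. 215. 288. 348.] 207.0 283.1 15609 [0.427 0.322 0.   ]
onion 0.94 [152. 242. 178. 270.] 163.2 255.1 482 [0.541 0.444 0.   ]
garlic 0.65 [185. 236. 205. 253.] 194.5 245.0 247 [0.554 0.343 0.   ]
garlic 0.45 [430. 154. 452. 178.] 441.4 165.6 465 [ 0.657 -0.486  0.   ]
lemon 0.83 [332. 176. 354. 193.] 341.6 184.9 284 [ 0.657 -0.152  0.   ]
red_onion 0.71 [429. 153. 452. 179.] 441.6 165.4 464 [ 0.657 -0.487  0.   ]
red_onion 0.29 [308. 217. 348. 233.] 325.9 223.4 383 [ 0.541 -0.077  0.   ]
scale 0.91 [295. 363. 332. 409.] 311.8 383.7 727 [ 0.393 -0.501  0.   ]
scale 0.83 [317. 209. 328. 249.] 324.1 225.9 263 [0.531 0.082 0.   ]
cradle 0.75 [308. 213. 351. 269.] 328.3 251.7 1062 [ 0.52  -0.049  0.   ]
carrier_1 0.9 [302. 315. 342. 361.] 321.3 339.6 1261 [ 0.438 -0.379  0.   ]
carrier_1 0.84 [318. 262. 352. 301.] 334.9 281.4 992 [ 0.516 -0.18   0.   ]
```

View pics/b_topz.png

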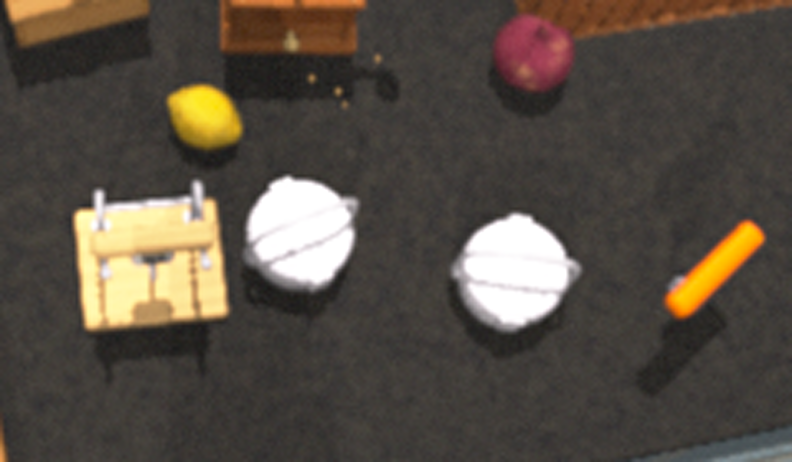

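View pics/b_sidez.png

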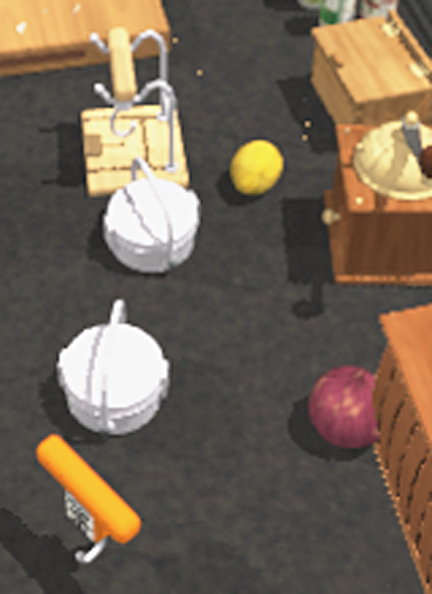

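```bash
cat >> h.py <<'E'
def Rd(psi):
    c,s=np.cos(psi),np.sin(psi); return np.array([[-s,c,0],[c,s,0],[0,0,-1.]])
def plan(*ts):
    "each t: (x,y,z,psi_deg)"
    s=st(); R0=R.from_quat(s['orientation']).as_matrix(); p0=np.array(s['eef_pos'])
    for t in ts:
        sh=R0.T@(np.array(t[:3])-p0)/0.03
        rv=np.degrees(R.from_matrix(R0.T@Rd(np.radians(t[3]))).as_rotvec())/5
        print(t,sh.round(2).tolist(),rv.round(2).tolist())
def psi():
    s=st(); M=R.from_quat(s['orientation']).as_matrix(); return np.degrees(np.arctan2(M[1,1],M[0,1]))
E
python3 - <<'E'
from h import *
plan((0.38,0.2,0.33,30),(0.45,-0.25,0.36,0)); print(psi(),st()['t'])
c=cal('top')
# handle ends from zoom picture: zoom/3.3+(280,150)
for a in [(95,242),(215,232)]: print(atz('top',(a[0]/3.3+280,a[1]/3.3+150),.145,c))
E
```

```text
(0.38, 0.2, 0.33, 30) [-10.01, -7.27, -3.29] [0.0, -0.0, 8.43]
(0.45, -0.25, 0.36, 0) [-16.83, -20.83, -4.29] [0.0, -0.0, 14.43]
72.13736722677324 0.85
[ 0.51280199 -0.01935437  0.145     ]
[ 0.50076224 -0.1242924   0.145     ]
```

apply_moves([
  [[-10, -7.3, -3.3], [0, 0, 8.4], 0.4],
  [[-10, -7.3, -3.3], [0, 0, 8.4], 0.4],
  [[-10, -7.3, -3.3], [0, 0, 8.4], 0.4],
  [[-10, -7.3, -3.3], [0, 0, 8.4], 0.4],
  [[-10, -7.3, -3.3], [0, 0, 8.4], 0.4],
  [[-10, -7.3, -3.3], [0, 0, 8.4], 0.4],
  [[-16.8, -20.8, -4.3], [0, 0, 14.4], 0.4],
  [[-16.8, -20.8, -4.3], [0, 0, 14.4], 0.4],
  [[-16.8, -20.8, -4.3], [0, 0, 14.4], 0.4],
  [[-16.8, -20.8, -4.3], [0, 0, 14.4], 0.4],
  [[-16.8, -20.8, -4.3], [0, 0, 14.4], 0.4],
  [[-16.8, -20.8, -4.3], [0, 0, 14.4], 0.4],
  [[-16.8, -20.8, -4.3], [0, 0, 14.4], 0.4],
  [[-16.8, -20.8, -4.3], [0, 0, 14.4], 0.4],
  [[-16.8, -20.8, -4.3], [0, 0, 14.4], 0.4],
  [[-16.8, -20.8, -4.3], [0, 0, 14.4], 0.4],
  [[-16.8, -20.8, -4.3], [0, 0, 14.4], 0.4],
  [[-16.8, -20.8, -4.3], [0, 0, 14.4], 0.4],
])

```text
t: 2.65
eef_pos: [0.4502, -0.2526, 0.3596]
orientation: [0.708, 0.706, -0.0, 0.0]
wrist_force: [-0.0, 0.3, -0.3]
width: 0.0512
```

Run:
```python
from h import *
print(st()['eef_pos'],psi(),st()['t'],st()['width'])
c=cal('wrist'); im=grab('wrist','c_wrist.png')
import pickle; pickle.dump(c,open('c_cal.pkl','wb')); np.save('c_im.npy',im)
for n in['scale','cradle','carrier_1']:
    for d in ctrl.trace(n,'wrist')[:4]:
        m=d['mask']; ys,xs=np.nonzero(m)
        print(n,round(d['score'],2),np.round(d['bbox']),xs.mean().round(1),ys.mean().round(1),m.sum(), atz('wrist',(xs.mean(),ys.mean()),0.0,c).round(3))
```

```text
[ 0.4501636  -0.25264875  0.35963286] -0.1331511742267161 2.65 0.05123669725676927
scale 0.81 [358.   0. 399.  72.] 377.3 35.7 2218 [ 0.525 -0.056  0.   ]
scale 0.56 [246. 375. 293. 416.] 270.1 396.9 820 [ 0.367 -0.605  0.   ]
cradle 0.91 [321.   0. 429. 107.] 373.4 54.8 7301 [ 0.521 -0.079  0.   ]
carrier_1 0.87 [274. 256. 345. 344.] 309.7 295.9 4107 [ 0.436 -0.416  0.   ]
carrier_1 0.71 [327. 114. 412. 210.] 368.3 160.9 5041 [ 0.519 -0.213  0.   ]
carrier_1 0.41 [428. 315. 476. 356.] 454.5 333.5 1293 [ 0.668 -0.483  0.   ]
carrier_1 0.37 [357.  16. 368.  44.] 359.7 34.9 71 [ 0.503 -0.055  0.   ]
```

View pics/c_wrist.png

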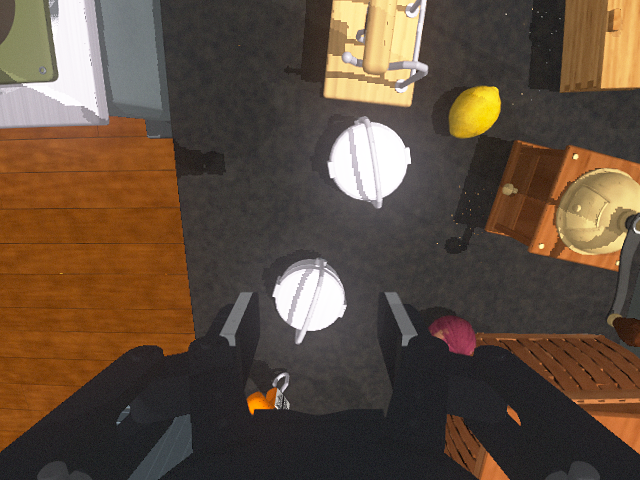

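```bash
cat > fit.py <<'E'
from h import *
def model(p,z0=0):
    x,y,yaw=p; th=np.linspace(0,2*np.pi,60)
    c0=np.c_[x+48*np.cos(th)/1e3,y+48*np.sin(th)/1e3,0*th+z0]
    c1=c0.copy(); c1[:,2]=z0+.056
    u=np.array([-np.sin(yaw),np.cos(yaw)])
    t=np.linspace(0,np.pi,41)
    a=np.c_[x+u[0]*.052*np.cos(t),y+u[1]*.052*np.cos(t),z0+.052+.046*np.sin(t)]
    return c0,c1,a
def draw(im,n,ps,c,box,f,out,z0=0,extra=None):
    x0,y0,x1,y1=box; z=cv2.resize(im[y0:y1,x0:x1],None,fx=f,fy=f,interpolation=cv2.INTER_CUBIC)[:,:,::-1].copy()
    for p in ps:
        for C,col in zip(model(p,z0),[(0,0,255),(0,255,0),(255,0,0)]):
            q=((proj(n,C,c)-[x0,y0]+.5)*f).astype(int); cv2.polylines(z,[q],False,col,1)
    if extra is not None:
        for E in extra:
            q=((proj(n,E,c)-[x0,y0]+.5)*f).astype(int); cv2.polylines(z,[q],False,(255,0,255),1)
    cv2.imwrite('pics/'+out,z)
E
cat > t.py <<'E'
from fit import *
import pickle,sys
c=pickle.load(open('c_cal.pkl','rb')); im=np.load('c_im.npy')
for (a,b) in [((363,118),(378,206)),((321,262),(299,340))]:
    A=atz('wrist',a,.05,c);B=atz('wrist',b,.05,c); print(A,B,(A+B)/2,np.linalg.norm(A-B),np.degrees(np.arctan2(-(A-B)[0],(A-B)[1])))
P=[eval(s) for s in sys.argv[1:]]
cx,cy,cw=P[2]
cwr=np.radians(cw); ca,sa=np.cos(cwr),np.sin(cwr)
def L(x,y,z): return [cx+ca*x-sa*y,cy+sa*x+ca*y,z]
ex=[np.array([L(-.012,-.055,.151),L(.012,-.055,.151),L(.012,.055,.151),L(-.012,.055,.151),L(-.012,-.055,.151)]),
 np.array([L(0,0,.14),L(0,-.044,.14),L(.03,-.044,.14)])]
draw(im,'wrist',[(p[0],p[1],np.radians(p[2])) for p in P[:2]],c,(260,0,440,350),1.7,'f1.png')
draw(im,'wrist',[(p[0],p[1],np.radians(p[2])) for p in P[:2]],c,(310,0,440,220),2.7,'f2.png',extra=ex)
draw(im,'wrist',[(p[0],p[1],np.radians(p[2])) for p in P[:2]],c,(250,240,360,350),5,'f3.png')
E
python3 t.py "(0.51,-0.215,7)" "(0.436,-0.41,-12)" "(0.507,-0.072,-6)"
```

```text
[ 0.50390054 -0.15912558  0.05      ] [ 0.52640191 -0.26663928  0.05      ] [ 0.51515122 -0.21288243  0.05      ] 0.10984310707447795 11.820725095970095
[ 0.45324818 -0.34259812  0.05      ] [ 0.42145634 -0.46204176  0.05      ] [ 0.43735226 -0.40231994  0.05      ] 0.12360219973992283 -14.904632844573879
```

View pics/f2.png

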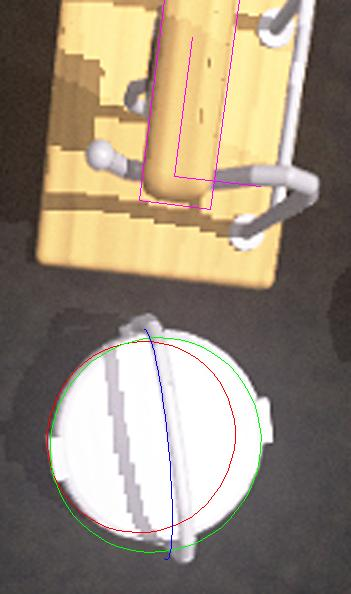

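View pics/f3.png

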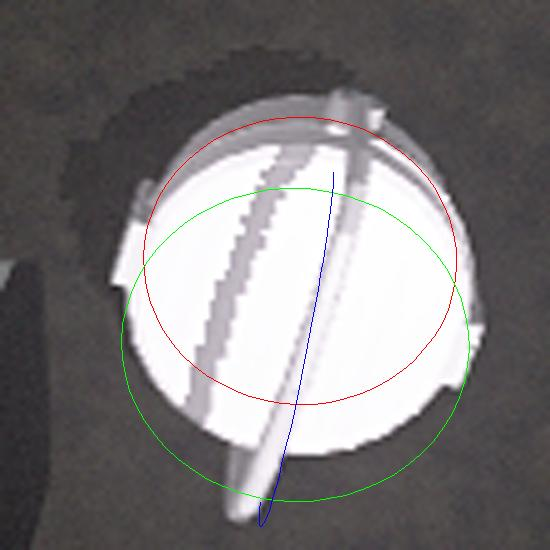

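```bash
python3 t.py "(0.5145,-0.2095,10)" "(0.4385,-0.392,-14)" "(0.5095,-0.069,-6)">/dev/null
```

```text
(no output)
```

View pics/f2.png

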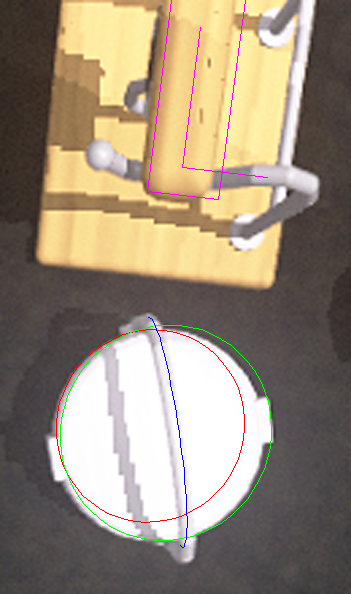

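View pics/f3.png

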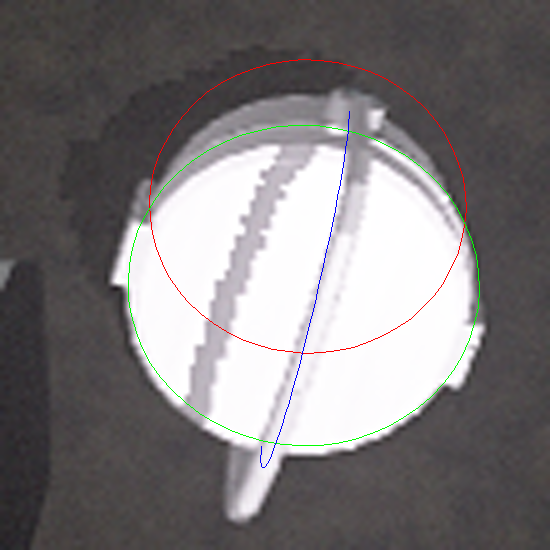

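```bash
python3 -c "
from h import *
plan((0.508,-0.069,.21,-5.5))"
```

```text
(0.508, -0.069, 0.21, -5.5) [5.95, 1.99, 5.01] [-0.01, -0.01, 1.14]
```

apply_moves([
  [[6.1, 2.0, 1], [0, 0, 1.1], 0.4],
  [[6.1, 2.0, 1], [0, 0, 1.1], 0.4],
  [[6.1, 2.0, 1], [0, 0, 1.1], 0.4],
  [[6.1, 2.0, 3], [0, 0, 1.1], 0.4],
  [[6.05, 2.0, 5], [0, 0, 1.1], 0.4],
  [[6.05, 2.0, 5], [0, 0, 1.1], 0.4],
  [[6.05, 2.0, 5], [0, 0, 1.1], 0.4],
  [[6.05, 2.0, 5], [0, 0, 1.1], 0.4],
])

```text
t: 3.65
eef_pos: [0.5077, -0.0651, 0.2112]
orientation: [0.739, 0.674, -0.0, -0.001]
wrist_force: [-0.3, -0.5, 0.5]
width: 0.0516
```

Run:
```python
from fit import *
print(st()['eef_pos'],psi(),st()['t'],st()['width'])
c=cal('wrist'); im=grab('wrist','d_wrist.png')
p=(0.508,-0.069,np.radians(-5.5))
def ex(p,zs):
    cx,cy,w=p; ca,sa=np.cos(w),np.sin(w)
    L=lambda x,y,z:[cx+ca*x-sa*y,cy+sa*x+ca*y,z]
    return [np.array([L(-.012,-.055,z),L(.012,-.055,z),L(.012,.055,z),L(-.012,.055,z),L(-.012,-.055,z)]) for z in zs]
draw(im,'wrist',[],c,(0,0,640,480),1.25,'d2.png',extra=ex(p,[.14]))
```

```text
[ 0.50766248 -0.0651067   0.21119666] -5.211074716892187 3.65 0.05162448697334824
```

View pics/d2.png

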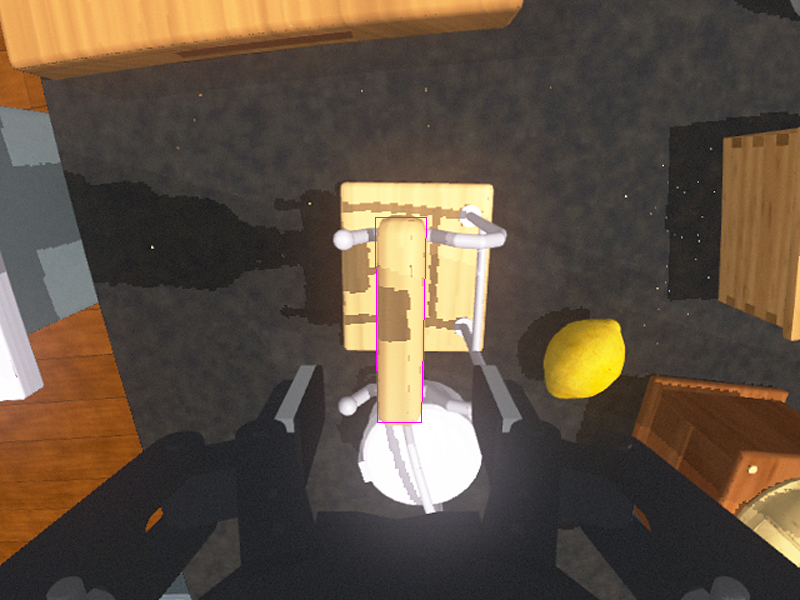

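apply_moves([
  [[-0.13, 0, 1.2], [0, 0, 0], 0.4],
  [[-0.13, 0, 2.2], [0, 0, 0], 0.4],
  [[-0.13, 0, 3.05], [0, 0, 0], 0.4],
  [[-0.13, 0, 3.05], [0, 0, 0], 0.4],
  [[-0.13, 0, 3.05], [0, 0, 0], 0.4],
  [[-0.13, 0, 3.05], [0, 0, 0], 1],
  [[-0.13, 0, 3.05], [0, 0, 0], 1],
  [[-0.13, 0, 3.05], [0, 0, 0], 1],
  [[-0.13, 0, 3.05], [0, 0, 0], 1],
  [[-0.13, 0, 3.05], [0, 0, 0], 1],
  [[-0.13, 0, 3.05], [0, 0, 0], 1],
], newtons=70)

```text
t: 4.8
eef_pos: [0.5107, -0.07, 0.1233]
orientation: [0.739, 0.674, 0.002, 0.003]
wrist_force: [-0.8, -0.1, 7.0]
width: 0.0229
```

Run:
```python
from h import *
s=st();print(s['eef_pos'],psi(),s['t'],s['width'],s['wrist_force'])
im=grab('wrist','e_w.png')
```

```text
[ 0.51072336 -0.06999904  0.12334093] -5.259136670177389 4.8 0.022917288466769648 [-0.80080601 -0.11011468  6.99320941]
```

View pics/e_w.png

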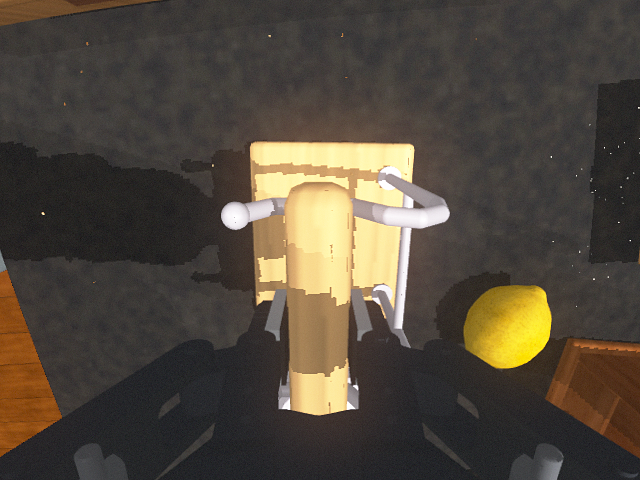

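apply_moves([
  [[0, 0, -0.5], [0, 0, 0], 1],
  [[0, 0, -1], [0, 0, 0], 1],
  [[0, 0, -2], [0, 0, 0], 1],
  [[0, 0, -3.2], [0, 0, 0], 1],
  [[0, 0, -4.4], [0, 0, 0], 1],
  [[0, 0, -5.5], [0, 0, 0], 1],
  [[0, 0, -5.5], [0, 0, 0], 1],
  [[0, 0, -5.5], [0, 0, 0], 1],
])

```text
t: 5.65
eef_pos: [0.5101, -0.0699, 0.2892]
orientation: [0.739, 0.674, 0.003, 0.003]
wrist_force: [0.4, 0.5, -2.1]
width: 0.0227
```

Run:
```python
from h import *
s=st();print(s['eef_pos'],psi(),s['t'],s['width'],s['wrist_force'])
im=grab('side','f_s.png')
cv2.imwrite('pics/f_sz.png',cv2.resize(im[120:320,240:440],None,fx=3,fy=3,interpolation=cv2.INTER_CUBIC)[:,:,::-1])
ca,sa=np.cos(np.radians(10)),np.sin(np.radians(10))
W=(0.515,-0.210)
plan((W[0]-.032*ca,W[1]-.032*sa,.25,10.5),(W[0]-.032*ca,W[1]-.032*sa,.162,10.5))
```

```text
[ 0.5100949  -0.06992327  0.28922041] -5.255168304403951 5.65 0.022714785187792037 [ 0.39802149  0.46593159 -2.09206887]
(np.float64(0.48348615190360933), np.float64(-0.21555674168534175), 0.25, 10.5) [-4.92, -0.42, 1.26] [0.07, 0.01, -3.15]
(np.float64(0.48348615190360933), np.float64(-0.21555674168534175), 0.162, 10.5) [-4.92, -0.44, 4.19] [0.07, 0.01, -3.15]
```

View pics/f_sz.png

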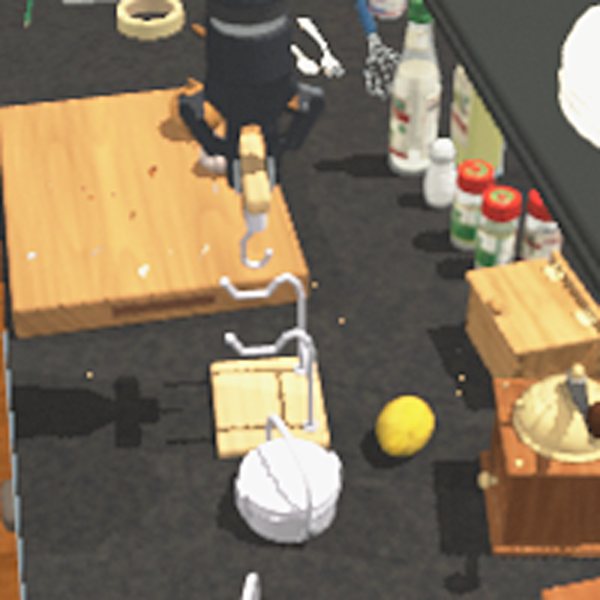

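apply_moves([
  [[-1.5, -0.2, 0], [0, 0, -1], 1],
  [[-3, -0.4, 0], [0, 0, -2], 1],
  [[-4.9, -0.4, 0.3], [0, 0, -3.15], 1],
  [[-4.9, -0.4, 1.2], [0, 0, -3.15], 1],
  [[-4.9, -0.4, 1.2], [0, 0, -3.15], 1],
  [[-4.9, -0.4, 1.2], [0, 0, -3.15], 1],
  [[-4.9, -0.4, 1.2], [0, 0, -3.15], 1],
  [[-4.9, -0.4, 1.2], [0, 0, -3.15], 1],
])

```text
t: 6.5
eef_pos: [0.4848, -0.2142, 0.2528]
orientation: [0.639, 0.769, 0.002, 0.003]
wrist_force: [0.5, 0.4, -1.5]
width: 0.0228
```

```bash
cat > look.py <<'E'
from fit import *
import sys
tag,off=sys.argv[1],float(sys.argv[2])  # handle centre above tcp
s=st();print(np.round(s['eef_pos'],4),psi().round(2),s['t'],round(s['width'],4),np.round(s['wrist_force'],2))
W=eval(sys.argv[3]); z0=float(sys.argv[4]) if len(sys.argv)>4 else 0
M=R.from_quat(s['orientation']).as_matrix(); t=np.array(s['eef_pos'])
H=t-off*M[:,2]; a=np.array([M[0,1],M[1,1],0]); 
rd=float(sys.argv[5]) if len(sys.argv)>5 else 0
tip=H+.012*a-[0,0,.089+rd]; seat=H-[0,0,.105+rd]; 
u=np.array([np.cos(W[2]*np.pi/180),np.sin(W[2]*np.pi/180)]); 
print('seat rel wire: along %.1f across %.1f mm'%tuple(1e3*np.array([(seat[:2]-W[:2])@u,(seat[:2]-W[:2])@[-u[1],u[0]]])),'tip z',tip[2].round(4),'seat z',seat[2].round(4))
th=np.linspace(np.pi,2*np.pi,15)
hook=np.array([tip]+[seat+[0,0,.009]+.012*(a*np.cos(x)+np.array([0,0,1])*np.sin(x)) for x in th[::-1]]+[H-.015*a-[0,0,.089+rd],H-[0,0,.062+rd],H])
for n,box,f in [('wrist',(160,150,480,480),1.7),('side',(280,180,400,320),4),('top',(320,160,470,270),5)]:
    c=cal(n); im=grab(n,f'{tag}_{n}.png')
    if len(sys.argv)>6 and n!='wrist':
        q=proj(n,seat,c)[0].astype(int); w,h=(65,65); box=(max(q[0]-w,0),max(q[1]-h,0),q[0]+w,q[1]+h); f=4.5
    draw(im,n,[(W[0],W[1],np.radians(W[2]))],c,box,f,f'{tag}_{n}z.png',z0=z0,extra=[hook])
E
python3 look.py g .0167 "(0.515,-0.21,10.5)"
```

```text
[ 0.4848 -0.2142  0.2528] 10.6 6.5 0.0228 [ 0.51  0.35 -1.46]
seat rel wire: along -30.6 across 1.4 mm tip z 0.1805 seat z 0.1645
```

View pics/g_wristz.png

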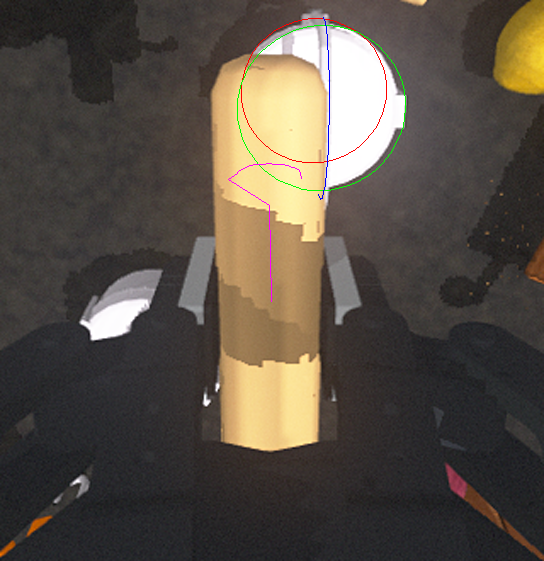

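View pics/g_sidez.png

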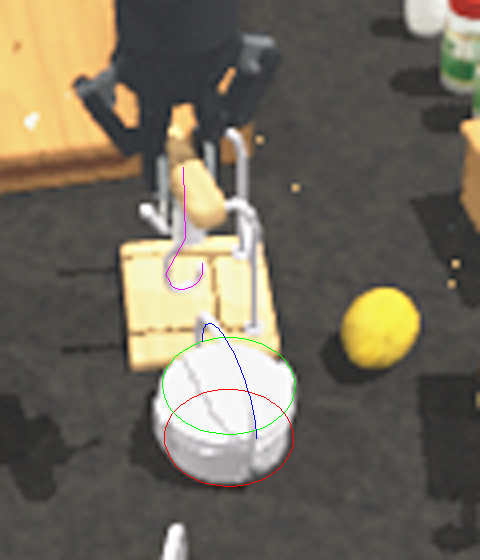

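View pics/g_topz.png

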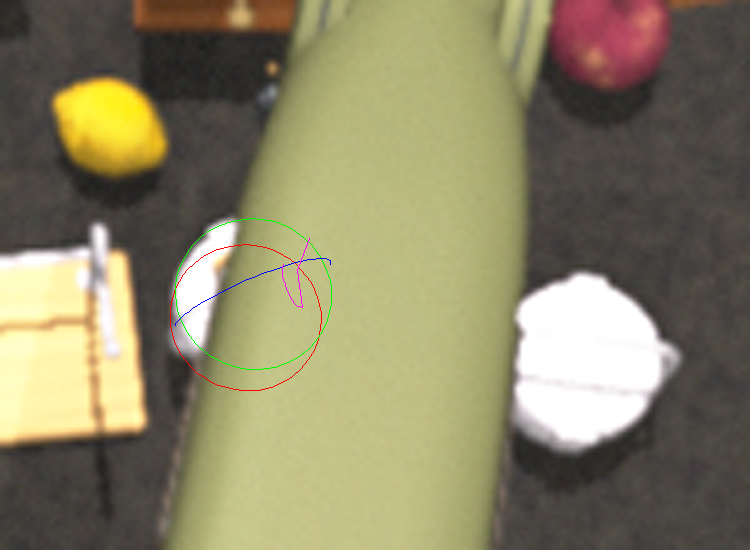

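apply_moves([
  [[0, 0, 1], [0, 0, 0], 1],
  [[0, 0, 2], [0, 0, 0], 1],
  [[0, 0, 2.7], [0, 0, 0], 1],
  [[0, 0, 3.0], [0, 0, 0], 1],
  [[0, 0, 3.0], [0, 0, 0], 1],
  [[0, 0, 3.0], [0, 0, 0], 1],
  [[0, 0, 3.0], [0, 0, 0], 1],
])

```text
t: 7.35
eef_pos: [0.4865, -0.2151, 0.1642]
orientation: [0.639, 0.769, 0.002, 0.005]
wrist_force: [-1.1, 0.1, -2.2]
width: 0.023
```

```bash
python3 look.py h .0167 "(0.515,-0.21,10.5)"; python3 -c "
import cv2;im=cv2.imread('pics/h_side.png');cv2.imwrite('pics/h_raw.png',cv2.resize(im[200:310,290:390],None,fx=5.4,fy=5.4,interpolation=cv2.INTER_CUBIC))"
```

```text
[ 0.4865 -0.2151  0.1642] 10.58 7.35 0.023 [-1.07  0.1  -2.2 ]
seat rel wire: along -29.1 across 0.3 mm tip z 0.0919 seat z 0.0759
```

View pics/h_raw.png

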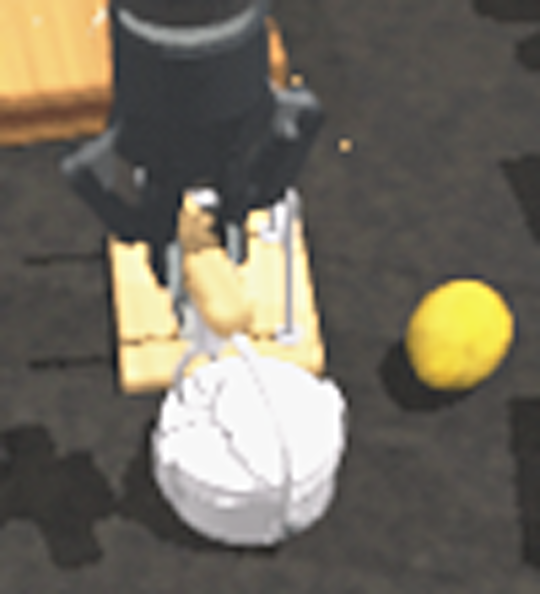

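View pics/h_sidez.png

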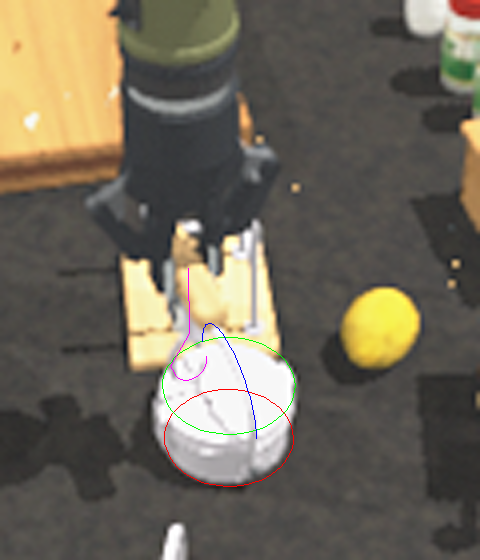

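View pics/h_wristz.png

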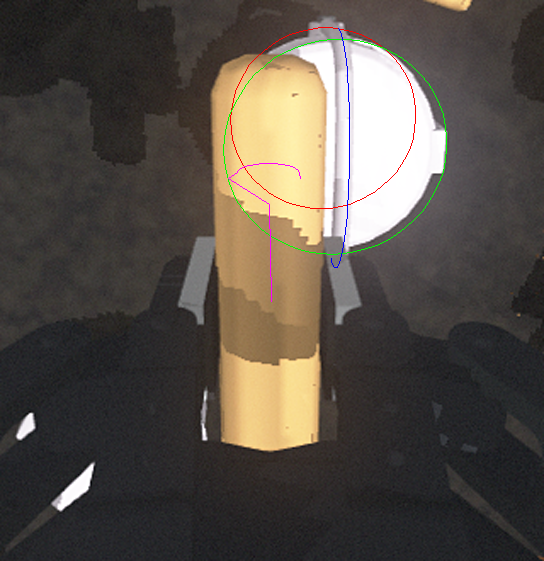

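apply_moves([
  [[0, 0.1, 0.06], [0, 0, 0], 1],
  [[0, 0.3, 0.06], [0, 0, 0], 1],
  [[0, 0.5, 0.06], [0, 0, 0], 1],
  [[0, 0.7, 0.06], [0, 0, 0], 1],
  [[0, 0.88, 0.06], [0, 0, 0], 1],
  [[0, 0.88, 0.06], [0, 0, 0], 1],
  [[0, 0.88, 0.06], [0, 0, 0], 1],
])

```text
t: 8.2
eef_pos: [0.512, -0.21, 0.162]
orientation: [0.639, 0.769, 0.002, 0.004]
wrist_force: [-0.2, -0.4, -1.7]
width: 0.0233
```

```bash
python3 look.py i .0167 "(0.5125,-0.21,10.5)"; python3 -c "
import cv2;im=cv2.imread('pics/i_side.png');cv2.imwrite('pics/i_raw.png',cv2.resize(im[200:310,290:390],None,fx=5.4,fy=5.4,interpolation=cv2.INTER_CUBIC))"
```

```text
[ 0.512 -0.21   0.162] 10.59 8.2 0.0233 [-0.2  -0.4  -1.73]
seat rel wire: along -0.6 across 0.1 mm tip z 0.0897 seat z 0.0737
```

View pics/i_raw.png

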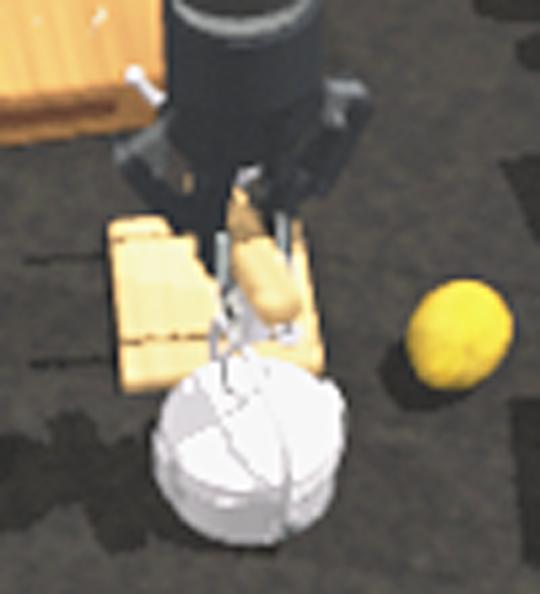

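View pics/i_wristz.png

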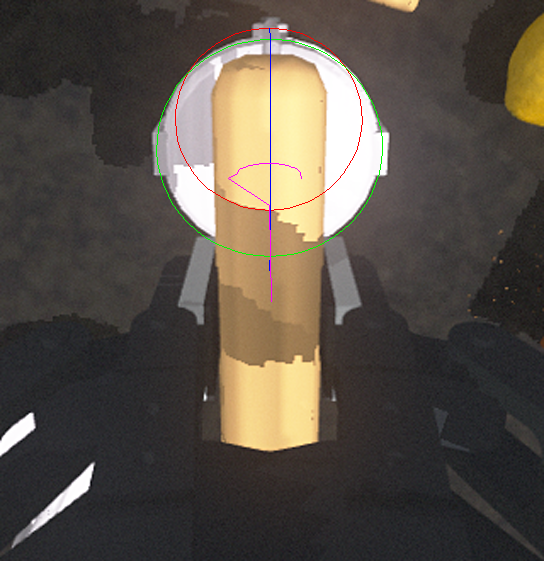

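apply_moves([
  [[0.07, 0, -0.3], [0, 0, 0], 1],
  [[0.07, 0, -0.5], [0, 0, 0], 1],
  [[0.07, 0, -0.65], [0, 0, 0], 1],
  [[0.07, 0, -0.75], [0, 0, 0], 1],
  [[0.07, 0, -0.85], [0, 0, 0], 1],
  [[0.07, 0, -0.95], [0, 0, 0], 1],
  [[0.07, 0, -1.05], [0, 0, 0], 1],
  [[0.07, 0, -1.15], [0, 0, 0], 1],
  [[0.07, 0, -1.15], [0, 0, 0], 1],
  [[0.07, 0, -1.15], [0, 0, 0], 1],
  [[0.07, 0, -1.15], [0, 0, 0], 1],
])

```text
t: 9.45
eef_pos: [0.5107, -0.2077, 0.1962]
orientation: [0.639, 0.769, 0.002, 0.004]
wrist_force: [2.1, 0.9, -5.2]
width: 0.0228
```

```bash
python3 look.py j .0167 "(0.5125,-0.208,10.5)"; python3 -c "
import cv2;im=cv2.imread('pics/j_side.png');cv2.imwrite('pics/j_raw.png',cv2.resize(im[200:310,290:390],None,fx=5.4,fy=5.4,interpolation=cv2.INTER_CUBIC))"
```

```text
[ 0.5107 -0.2077  0.1962] 10.57 9.45 0.0228 [ 2.06  0.94 -5.22]
seat rel wire: along -1.8 across 0.6 mm tip z 0.1239 seat z 0.1079
```

View pics/j_raw.png

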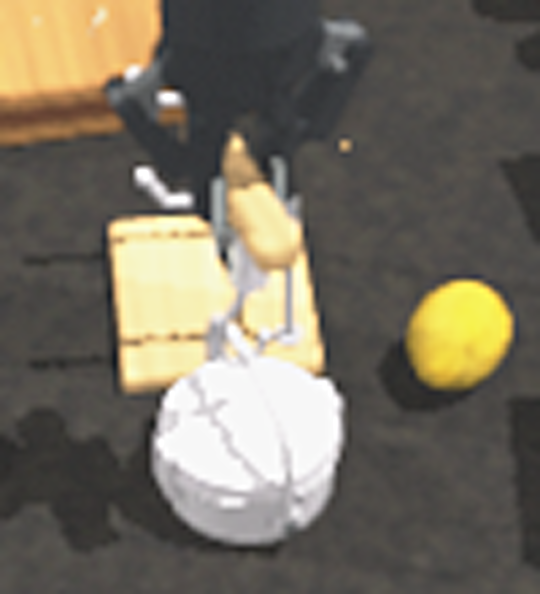

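View pics/j_wristz.png

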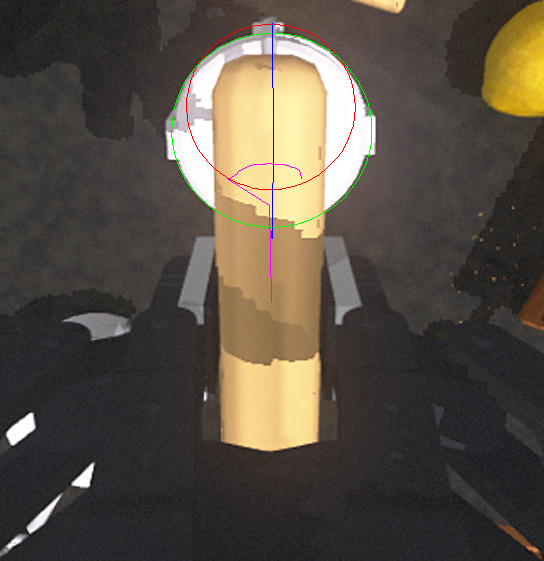

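apply_moves([
  [[0, 0, -0.1], [0, 0, 0], 1],
  [[0, 0, -0.2], [0, 0, 0], 1],
  [[0, 0, -0.3], [0, 0, 0], 1],
  [[0, 0, -0.4], [0, 0, 0], 1],
  [[0, 0, -0.5], [0, 0, 0], 1],
  [[0, 0, -0.6], [0, 0, 0], 1],
  [[0, 0, -0.75], [0, 0, 0], 1],
  [[0, 0, -0.9], [0, 0, 0], 1],
  [[0, 0, -1.1], [0, 0, 0], 1],
  [[0, 0, -1.3], [0, 0, 0], 1],
  [[0, 0, -1.3], [0, 0, 0], 1],
  [[0, 0, -1.3], [0, 0, 0], 1],
  [[0, 0, -1.3], [0, 0, 0], 1],
  [[0, 0, -1.3], [0, 0, 0], 1],
  [[0, 0, -1.3], [0, 0, 0], 1],
])

```text
t: 11.1
eef_pos: [0.5102, -0.2077, 0.235]
orientation: [0.639, 0.769, 0.002, 0.003]
wrist_force: [0.5, -0.2, -8.5]
width: 0.0224
```

```bash
python3 look.py k .0167 "(0.5125,-0.208,10.5)" 0.02 0.021; python3 -c "
import cv2;im=cv2.imread('pics/k_side.png');cv2.imwrite('pics/k_raw.png',cv2.resize(im[190:310,290:390],None,fx=5,fy=5,interpolation=cv2.INTER_CUBIC))"
```

```text
[ 0.5102 -0.2077  0.235 ] 10.57 11.1 0.0224 [ 0.47 -0.25 -8.46]
seat rel wire: along -2.3 across 0.8 mm tip z 0.1417 seat z 0.1257
```

View pics/k_raw.png

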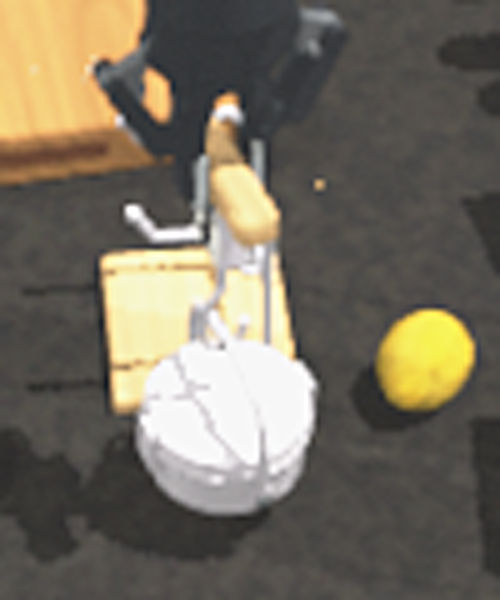

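View pics/k_sidez.png

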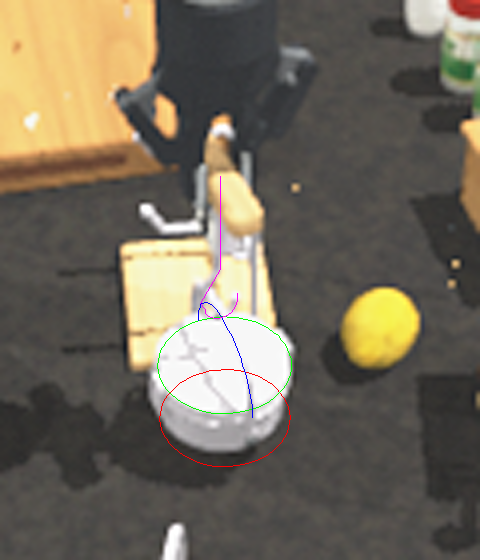

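View pics/k_wristz.png

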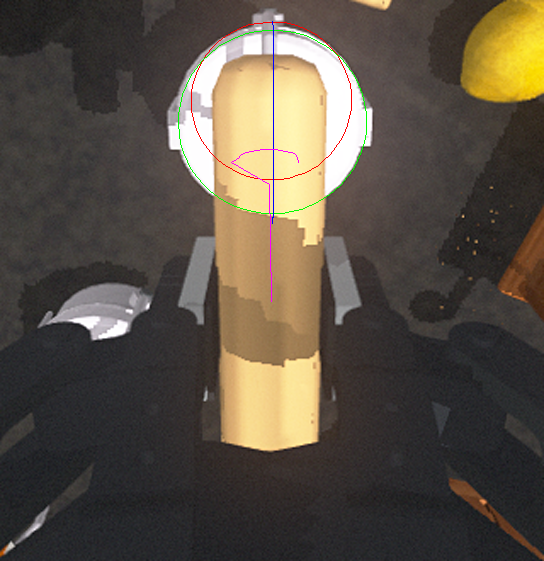

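apply_moves([
  [[0, 0, 0], [0, 0, 0], 1],
  [[0, 0, 0], [0, 0, 0], 1],
  [[0, 0, 0], [0, 0, 0], 1],
  [[0, 0, 0], [0, 0, 0], 1],
  [[0, 0, 0], [0, 0, 0], 1],
  [[0, 0, 0], [0, 0, 0], 1],
  [[0, 0, 0], [0, 0, 0], 1],
  [[0, 0, 0], [0, 0, 0], 1],
  [[0, 0, 0], [0, 0, 0], 1],
  [[0, 0, 0], [0, 0, 0], 1],
  [[0, 0, 0], [0, 0, 0], 1],
  [[0, 0, 0], [0, 0, 0], 1],
])

```text
t: 12.45
eef_pos: [0.5104, -0.2077, 0.2352]
orientation: [0.639, 0.769, 0.002, 0.004]
wrist_force: [0.3, 0.4, -7.9]
width: 0.0232
```

Run:
```python
from h import *
s=st(); print(s['t'],s['eef_pos'],s['wrist_force'])
c=cal('top')
for p in [(128,241),(268,215),(287,322),(140,348)]: print(p,atz('top',p,.045,c).round(3))
for p in [(163,257),(195,246)]: print(p,atz('top',p,.08,c).round(3))
im=cv2.imread('pics/a_top.png'); cv2.imwrite('pics/bz.png',cv2.resize(im[200:360,120:300],None,fx=4,fy=4))
```

```text
12.45 [ 0.51036183 -0.20766796  0.23515643] [ 0.34942604  0.41675177 -7.94930533]
(128, 241) [0.595 0.534 0.045]
(268, 215) [0.591 0.096 0.045]
(287, 322) [0.257 0.099 0.045]
(140, 348) [0.267 0.536 0.045]
(163, 257) [0.515 0.425 0.08 ]
(195, 246) [0.529 0.326 0.08 ]
```

View pics/bz.png

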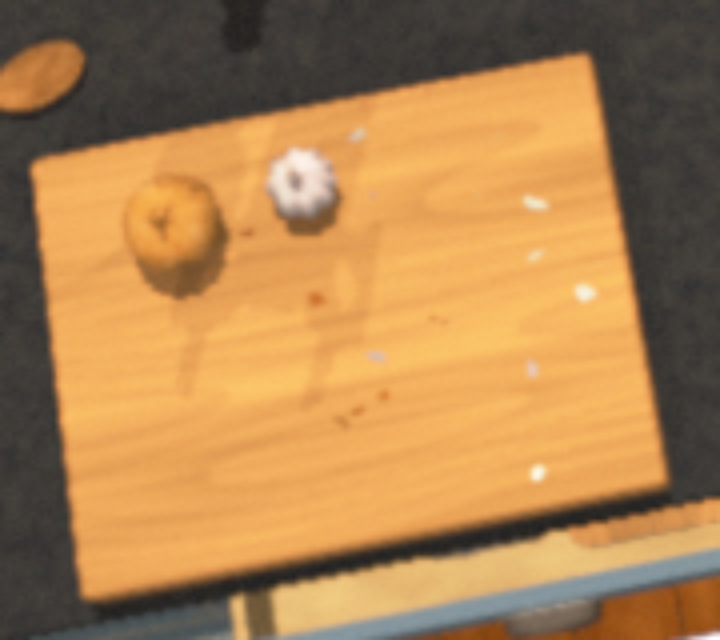

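```bash
python3 -c "
from h import *
plan((.5104,-.2077,.30,10.5),(.35,-.17,.30,10.5),(.35,.05,.30,10.5),(.35,.25,.30,10.5))
print(proj('top',[.35,.25,.045]))"
```

```text
(0.5104, -0.2077, 0.3, 10.5) [-0.01, 0.02, -2.16] [0.09, 0.03, 0.01]
(0.35, -0.17, 0.3, 10.5) [2.21, -5.01, -2.21] [0.09, 0.03, 0.01]
(0.35, 0.05, 0.3, 10.5) [9.42, -3.66, -2.22] [0.09, 0.03, 0.01]
(0.35, 0.25, 0.3, 10.5) [15.97, -2.44, -2.23] [0.09, 0.03, 0.01]
[[231.42904971 301.12915731]]
```

apply_moves([
  [[0, 0, -0.3], [0, 0, 0], 1],
  [[0, 0, -0.7], [0, 0, 0], 1],
  [[0, 0, -1.2], [0, 0, 0], 1],
  [[0, 0, -1.7], [0, 0, 0], 1],
  [[0, 0, -2.1], [0, 0, 0], 1],
  [[0, 0, -2.2], [0, 0, 0], 1],
  [[0.1, -0.2, -2.2], [0, 0, 0], 1],
  [[0.2, -0.5, -2.2], [0, 0, 0], 1],
  [[0.4, -0.9, -2.2], [0, 0, 0], 1],
  [[0.6, -1.4, -2.2], [0, 0, 0], 1],
  [[0.85, -1.9, -2.2], [0, 0, 0], 1],
  [[1.1, -2.4, -2.2], [0, 0, 0], 1],
  [[1.3, -2.9, -2.2], [0, 0, 0], 1],
  [[1.5, -3.4, -2.2], [0, 0, 0], 1],
  [[1.75, -3.9, -2.2], [0, 0, 0], 1],
  [[1.95, -4.4, -2.2], [0, 0, 0], 1],
  [[2.1, -4.75, -2.2], [0, 0, 0], 1],
  [[2.2, -4.95, -2.2], [0, 0, 0], 1],
  [[2.2, -5, -2.2], [0, 0, 0], 1],
  [[2.2, -5, -2.2], [0, 0, 0], 1],
])

```text
t: 14.45
eef_pos: [0.3506, -0.1704, 0.2999]
orientation: [0.639, 0.769, 0.002, 0.004]
wrist_force: [1.9, 0.7, -7.9]
width: 0.0225
```

```bash
python3 -c "
from h import *
s=st();print(s['eef_pos'],s['wrist_force'],s['t'])
plan((.35,.05,.30,10.5),(.35,.25,.30,10.5))
im=grab('side','l.png');cv2.imwrite('pics/l_raw.png',cv2.resize(im[150:330,220:400],None,fx=3.3,fy=3.3)[:,:,::-1])"
```

```text
[ 0.35056353 -0.1703874   0.29992094] [ 1.93184966  0.65858812 -7.86893274] 14.45
(0.35, 0.05, 0.3, 10.5) [7.23, 1.33, -0.02] [0.1, 0.04, 0.01]
(0.35, 0.25, 0.3, 10.5) [13.78, 2.55, -0.03] [0.1, 0.04, 0.01]
```

View pics/l_raw.png

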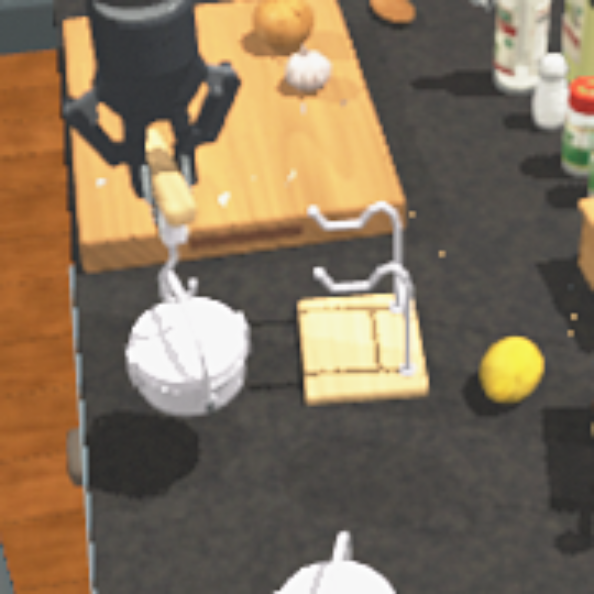

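Carrier hangs level, clear of everything. On to the board.

apply_moves([
  [[0.2, 0.04, 0], [0, 0, 0], 1],
  [[0.5, 0.1, 0], [0, 0, 0], 1],
  [[1.0, 0.2, 0], [0, 0, 0], 1],
  [[1.6, 0.3, 0], [0, 0, 0], 1],
  [[2.4, 0.45, 0], [0, 0, 0], 1],
  [[3.2, 0.6, 0], [0, 0, 0], 1],
  [[4.0, 0.75, 0], [0, 0, 0], 1],
  [[4.8, 0.9, 0], [0, 0, 0], 1],
  [[5.6, 1.05, 0], [0, 0, 0], 1],
  [[6.4, 1.2, 0], [0, 0, 0], 1],
  [[7.2, 1.33, 0], [0, 0, 0], 1],
  [[8.0, 1.48, 0], [0, 0, 0], 1],
  [[8.8, 1.63, 0], [0, 0, 0], 1],
  [[9.6, 1.78, 0], [0, 0, 0], 1],
  [[10.4, 1.93, 0], [0, 0, 0], 1],
  [[11.2, 2.08, 0], [0, 0, 0], 1],
  [[12.0, 2.22, 0], [0, 0, 0], 1],
  [[12.7, 2.35, 0], [0, 0, 0], 1],
  [[13.2, 2.45, 0], [0, 0, 0], 1],
  [[13.6, 2.52, 0], [0, 0, 0], 1],
])

```text
t: 16.5
eef_pos: [0.35, 0.2463, 0.299]
orientation: [0.638, 0.77, 0.002, 0.004]
wrist_force: [0.1, -0.1, -7.9]
width: 0.0225
```

apply_moves([
  [[0.1, 0.02, 0], [0, 0, 0], 1],
  [[0.1, 0.02, 0], [0, 0, 0], 1],
  [[0.1, 0.02, 0], [0, 0, 0], 1],
  [[0.1, 0.02, 0], [0, 0, 0], 1],
  [[0.1, 0.02, 0], [0, 0, 0], 1],
  [[0.1, 0.02, 0], [0, 0, 0], 1],
  [[0.1, 0.02, 0], [0, 0, 0], 1],
  [[0.1, 0.02, 0], [0, 0, 0], 1],
  [[0.1, 0.02, 0], [0, 0, 0], 1],
  [[0.1, 0.02, 0], [0, 0, 0], 1],
])

```text
t: 17.5
eef_pos: [0.35, 0.2492, 0.299]
orientation: [0.638, 0.77, 0.002, 0.004]
wrist_force: [-0.2, 0.2, -7.9]
width: 0.0228
```

```bash
python3 look.py m .0167 "(0.35,0.25,10.5)" 0.093 0.023 1
```

```text
[0.35   0.2492 0.299 ] 10.66 17.5 0.0228 [-0.2   0.18 -7.94]
seat rel wire: along -0.3 across -0.7 mm tip z 0.2037 seat z 0.1877
```

View pics/m_sidez.png

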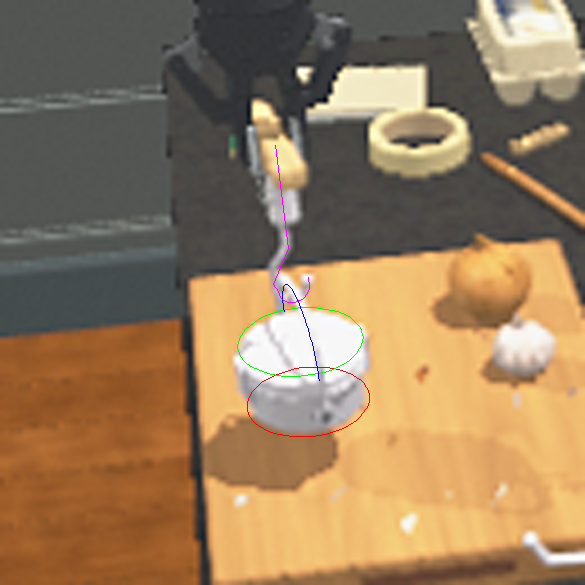

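View pics/m_wristz.png

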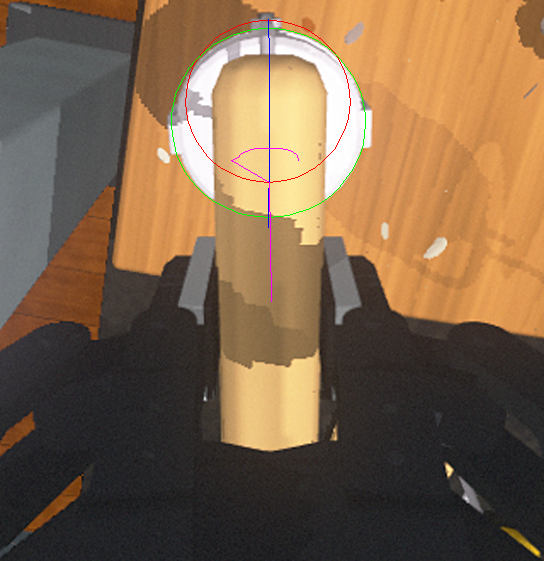

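apply_moves([
  [[0, 0, 0.2], [0, 0, 0], 1],
  [[0, 0, 0.5], [0, 0, 0], 1],
  [[0, 0, 0.8], [0, 0, 0], 1],
  [[0, 0, 1.0], [0, 0, 0], 1],
  [[0, 0, 1.15], [0, 0, 0], 1],
  [[0, 0, 1.25], [0, 0, 0], 1],
  [[0, 0, 1.35], [0, 0, 0], 1],
  [[0, 0, 1.45], [0, 0, 0], 1],
  [[0, 0, 1.5], [0, 0, 0], 1],
  [[0, 0, 1.55], [0, 0, 0], 1],
  [[0, 0, 1.6], [0, 0, 0], 1],
  [[0, 0, 1.65], [0, 0, 0], 1],
  [[0, 0, 1.7], [0, 0, 0], 1],
  [[0, 0, 1.75], [0, 0, 0], 1],
  [[0, 0, 1.8], [0, 0, 0], 1],
  [[0, 0, 1.9], [0, 0, 0], 1],
  [[0, 0, 2.0], [0, 0, 0], 1],
  [[0, 0, 2.1], [0, 0, 0], 1],
  [[0, 0, 2.2], [0, 0, 0], 1],
  [[0, 0, 2.2], [0, 0, 0], 1],
])

```text
t: 19.65
eef_pos: [0.3508, 0.2491, 0.2328]
orientation: [0.638, 0.77, 0.002, 0.004]
wrist_force: [-0.0, 0.9, -3.0]
width: 0.0231
```

```bash
python3 look.py n .0167 "(0.35,0.25,10.5)" 0.045 0.00 1
```

```text
[0.3508 0.2491 0.2328] 10.66 19.65 0.0231 [-0.01  0.95 -3.03]
seat rel wire: along 0.4 across -1.0 mm tip z 0.1605 seat z 0.1445
```

View pics/n_sidez.png

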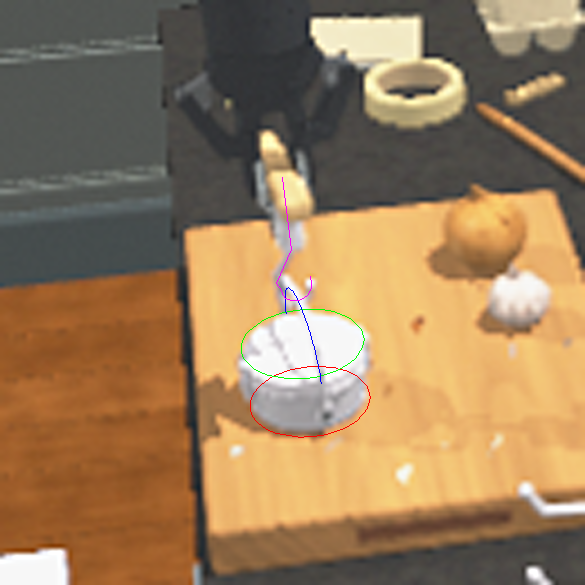

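View pics/n_wristz.png

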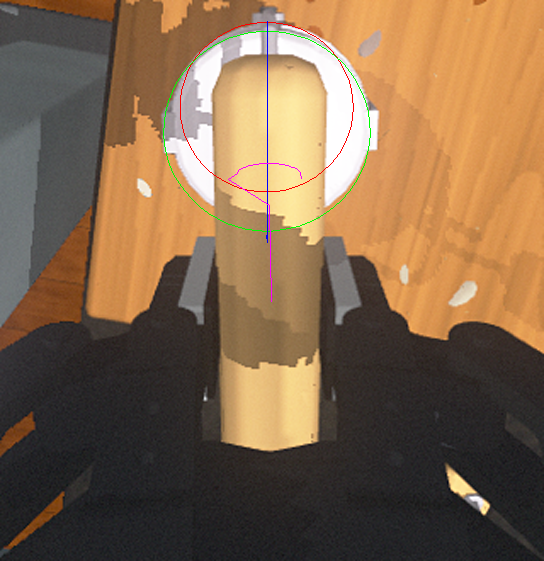

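apply_moves([
  [[0, 0, 0.1], [0, 0, 0], 1],
  [[0, 0, 0.2], [0, 0, 0], 1],
  [[0, 0, 0.3], [0, 0, 0], 1],
  [[0, 0, 0.45], [0, 0, 0], 1],
  [[0, 0, 0.6], [0, 0, 0], 1],
  [[0, 0, 0.75], [0, 0, 0], 1],
  [[0, 0, 0.88], [0, 0, 0], 1],
  [[0, 0, 0.88], [0, 0, 0], 1],
  [[0, 0, 0.88], [0, 0, 0], 1],
])

```text
t: 20.7
eef_pos: [0.3509, 0.2491, 0.2067]
orientation: [0.638, 0.77, 0.002, 0.004]
wrist_force: [0.8, -0.6, -1.7]
width: 0.0231
```

```bash
python3 look.py o .0167 "(0.3505,0.252,10.5)" 0.045 0.00 1
```

```text
[0.3509 0.2491 0.2067] 10.66 20.7 0.0231 [ 0.77 -0.56 -1.74]
seat rel wire: along -0.2 across -2.9 mm tip z 0.1344 seat z 0.1184
```

View pics/o_sidez.png

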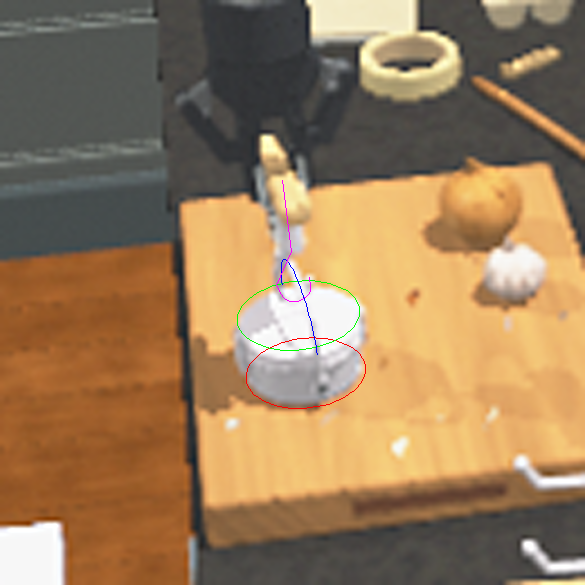

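View pics/o_wristz.png

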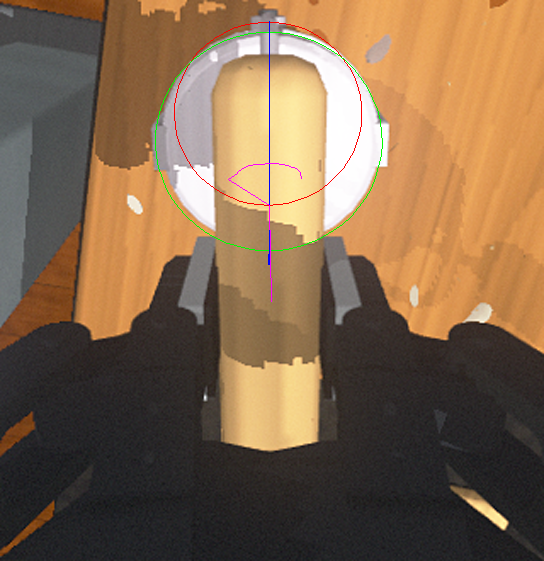

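apply_moves([
  [[0, -0.15, 0], [0, 0, 0], 1],
  [[0, -0.3, 0], [0, 0, 0], 1],
  [[0, -0.5, 0], [0, 0, 0], 1],
  [[0, -0.7, 0], [0, 0, 0], 1],
  [[0, -0.9, 0], [0, 0, 0], 1],
  [[0, -1.1, 0], [0, 0, 0], 1],
  [[0, -1.1, 0], [0, 0, 0], 1],
  [[0, -1.1, 0], [0, 0, 0], 1],
])

```text
t: 21.65
eef_pos: [0.3187, 0.2432, 0.2068]
orientation: [0.638, 0.77, 0.003, 0.004]
wrist_force: [-0.3, 0.1, -1.9]
width: 0.0226
```

```bash
python3 look.py p .0167 "(0.3505,0.252,10.5)" 0.045 0.00 1
```

```text
[0.3187 0.2432 0.2068] 10.68 21.65 0.0226 [-0.33  0.08 -1.92]
seat rel wire: along -33.0 across -2.8 mm tip z 0.1345 seat z 0.1185
```

View pics/p_sidez.png

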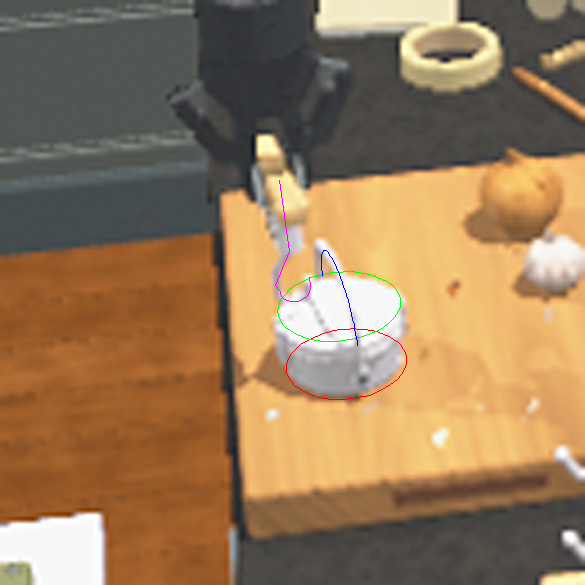

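View pics/p_wristz.png

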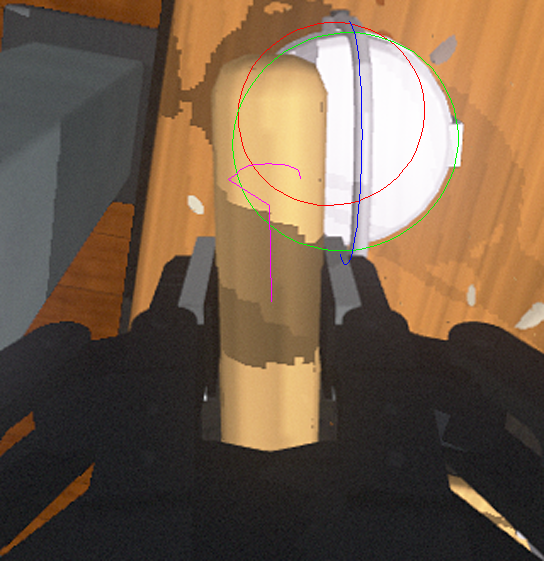

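apply_moves([
  [[0, -0.1, -0.8], [0, 0, 0], 1],
  [[0, -0.1, -1.8], [0, 0, 0], 1],
  [[0, -0.1, -2.8], [0, 0, 0], 1],
  [[0, -0.1, -3.4], [0, 0, 0], 1],
  [[0, -0.1, -3.4], [0, 0, 0], 1],
  [[0, -0.1, -3.4], [0, 0, 0], 1],
])

```text
t: 22.4
eef_pos: [0.3153, 0.2429, 0.3083]
orientation: [0.638, 0.77, 0.003, 0.004]
wrist_force: [-0.9, -0.2, -2.2]
width: 0.0228
```

```bash
python3 -c "
from h import *
s=st();print(s['eef_pos'],s['wrist_force'],s['t'])
plan((.5103,-.07,.305,-5.3))"
```

```text
[0.31525615 0.24289439 0.30828479] [-0.89861709 -0.22608817 -2.19454387] 22.4
(0.5103, -0.07, 0.305, -5.3) [-11.45, 4.46, 0.18] [0.11, 0.02, 3.19]
```

apply_moves([
  [[-1, 0.4, 0], [0, 0, 0.3], 1],
  [[-2.2, 0.85, 0], [0, 0, 0.6], 1],
  [[-3.4, 1.3, 0], [0, 0, 0.9], 1],
  [[-4.6, 1.8, 0], [0, 0, 1.3], 1],
  [[-5.8, 2.25, 0], [0, 0, 1.6], 1],
  [[-7, 2.7, 0], [0, 0, 2], 1],
  [[-8.2, 3.2, 0.1], [0, 0, 2.3], 1],
  [[-9.4, 3.65, 0.1], [0, 0, 2.6], 1],
  [[-10.5, 4.1, 0.1], [0, 0, 2.9], 1],
  [[-11.2, 4.35, 0.15], [0, 0, 3.1], 1],
  [[-11.45, 4.45, 0.2], [0, 0, 3.2], 1],
  [[-11.45, 4.45, 0.2], [0, 0, 3.2], 1],
  [[-11.45, 4.45, 0.2], [0, 0, 3.2], 1],
  [[-11.45, 4.45, 0.2], [0, 0, 3.2], 1],
])

```text
t: 23.8
eef_pos: [0.5092, -0.069, 0.3043]
orientation: [0.739, 0.674, 0.003, 0.003]
wrist_force: [-0.1, 0.3, -2.1]
width: 0.0228
```

```bash
python3 -c "
from h import *
s=st();print(s['eef_pos'],psi(),s['wrist_force'],s['t'])
plan((.5105,-.07,.17,-5.3),(.5107,-.07,.1245,-5.3))
im=grab('side','q.png');cv2.imwrite('pics/q_raw.png',cv2.resize(im[130:310,240:400],None,fx=3.3,fy=3.3)[:,:,::-1])
grab('wrist','q_w.png')"
```

```text
[ 0.50918281 -0.06898796  0.30429363] -5.269543044193571 [-0.09466548  0.32934904 -2.0728984 ] 23.8
(0.5105, -0.07, 0.17, -5.3) [-0.03, 0.01, 4.48] [0.1, -0.0, 0.01]
(0.5107, -0.07, 0.1245, -5.3) [-0.03, -0.0, 5.99] [0.1, -0.0, 0.01]
```

View pics/q_raw.png

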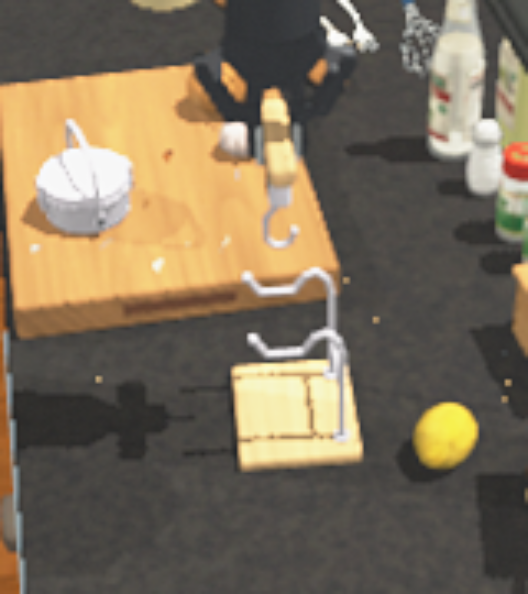

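View pics/q_w.png

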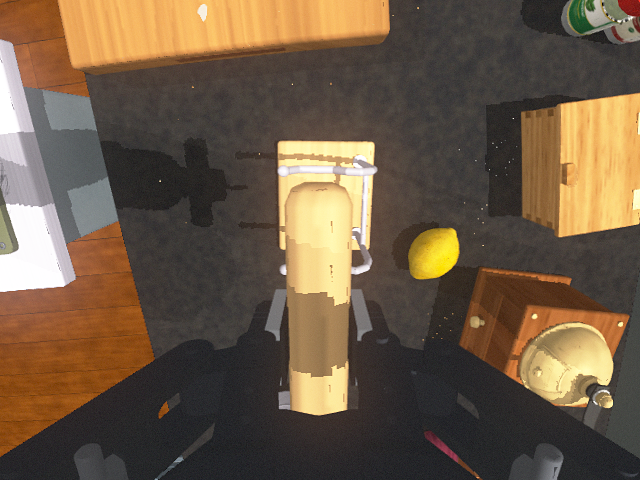

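Scale is above the cradle (handle over the dips at about (365,170)/(365,260) in the wrist picture); lower it.

apply_moves([
  [[-0.03, 0, 1], [0, 0, 0], 1],
  [[-0.03, 0, 2], [0, 0, 0], 1],
  [[-0.03, 0, 3], [0, 0, 0], 1],
  [[-0.03, 0, 4], [0, 0, 0], 1],
  [[-0.03, 0, 4.6], [0, 0, 0], 1],
  [[-0.03, 0, 5.0], [0, 0, 0], 1],
  [[-0.03, 0, 5.3], [0, 0, 0], 1],
  [[-0.03, 0, 5.5], [0, 0, 0], 1],
  [[-0.03, 0, 5.7], [0, 0, 0], 1],
  [[-0.03, 0, 5.85], [0, 0, 0], 1],
  [[-0.03, 0, 5.97], [0, 0, 0], 1],
  [[-0.03, 0, 5.97], [0, 0, 0], 1],
  [[-0.03, 0, 5.97], [0, 0, 0], 1],
])

```text
t: 25.2
eef_pos: [0.5114, -0.0701, 0.1258]
orientation: [0.739, 0.674, 0.004, 0.004]
wrist_force: [0.2, 0.3, -1.3]
width: 0.0229
```

```bash
python3 -c "
from h import *
s=st();print(s['eef_pos'],psi(),s['wrist_force'],s['t'])
im=grab('side','r.png');cv2.imwrite('pics/r_raw.png',cv2.resize(im[150:310,260:400],None,fx=3.7,fy=3.7)[:,:,::-1])
grab('wrist','r_w.png')"
```

```text
[ 0.51136958 -0.07014043  0.12576837] -5.267380304740977 [ 0.17913278  0.26650262 -1.25286362] 25.2
```

View pics/r_raw.png

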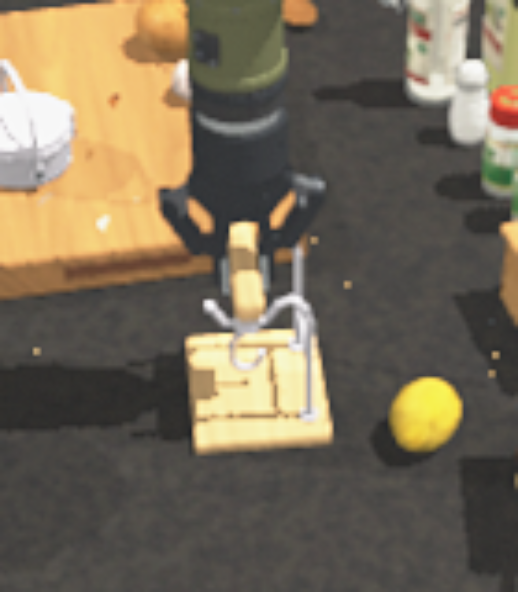

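View pics/r_w.png

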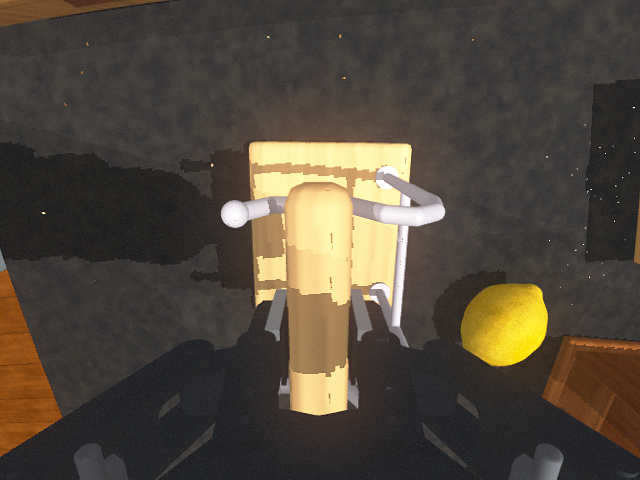

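apply_moves([
  [[0, 0, 0.07], [0, 0, 0], 1],
  [[0, 0, 0.07], [0, 0, 0], 1],
  [[0, 0, 0.07], [0, 0, 0], 1],
  [[0, 0, 0.07], [0, 0, 0], 0.6],
  [[0, 0, 0.07], [0, 0, 0], 0.5],
  [[0, 0, 0.07], [0, 0, 0], 0.4],
  [[0, 0, 0.07], [0, 0, 0], 0.4],
  [[0, 0, 0.07], [0, 0, 0], 0.4],
  [[0, 0, -0.3], [0, 0, 0], 0.4],
  [[0, 0, -0.8], [0, 0, 0], 0.4],
  [[0, 0, -1.6], [0, 0, 0], 0.4],
  [[0, 0, -2.8], [0, 0, 0], 0.4],
  [[0, 0, -4], [0, 0, 0], 0.4],
  [[0, 0, -5.2], [0, 0, 0], 0.4],
  [[0, 0, -5.2], [0, 0, 0], 0.4],
  [[0, 0, -5.2], [0, 0, 0], 0.4],
], newtons=30)

```text
t: 26.9
eef_pos: [0.5105, -0.0701, 0.2835]
orientation: [0.739, 0.674, 0.005, 0.005]
wrist_force: [-0.0, -0.9, -1.1]
width: 0.0514
```

Run:
```python
from fit import *
s=st();print(s['eef_pos'],psi(),s['wrist_force'],s['t'],s['width'])
im=grab('side','s.png');cv2.imwrite('pics/s_raw.png',cv2.resize(im[130:370,220:420],None,fx=2.5,fy=2.5)[:,:,::-1])
c=cal('wrist');im=grab('wrist','s_w.png')
p=(0.508,-0.069,np.radians(-5.5))
cx,cy,w=p; ca,sa=np.cos(w),np.sin(w)
L=lambda x,y,z:[cx+ca*x-sa*y,cy+sa*x+ca*y,z]
draw(im,'wrist',[],c,(0,0,640,480),1.25,'s2.png',extra=[np.array([L(-.012,-.055,z),L(.012,-.055,z),L(.012,.055,z),L(-.012,.055,z),L(-.012,-.055,z)]) for z in [.14]])
```

```text
[ 0.51054554 -0.07014117  0.28346207] -5.270527145151758 [-0.0487737  -0.93087916 -1.09023885] 26.9 0.051439214772369964
```

View pics/s_raw.png

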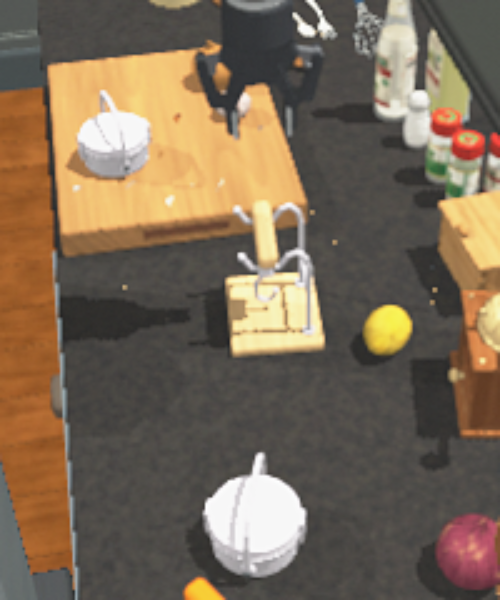

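View pics/s2.png

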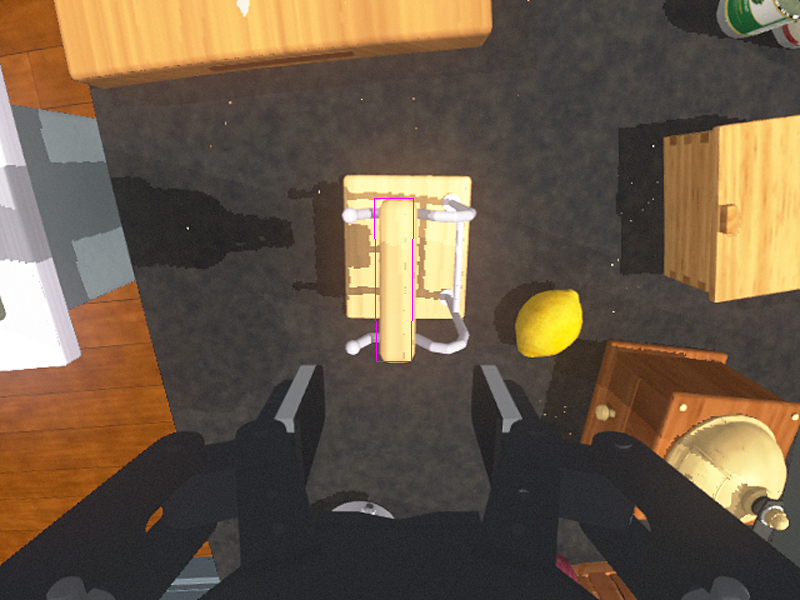

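```bash
python3 -c "
from h import *
print(ctrl.close_job())"
```

```text
the job is handed in; nothing more can be done
None
```

The full carrier is weighed and standing upright on the near half of the chopping board, and the scale is back in its cradle. I handed the job in at about 27 s of the 72 s allowed.

- **Weighing:** I hooked the carrier nearest the cradle and lifted it about 28 mm clear of the worktop. It hung still there for about 2 s. The wrist force rose by 6.2 to 6.8 N, about 0.63 to 0.69 kg, so this is the full one. I took the weight from the wrist force and did not read the pointer in the pictures.
- **Light carrier:** I did not touch or weigh it. It stands upright where it was on the worktop.
- **Last pictures:** The side view shows both carriers upright. The wrist view shows the scale's handle seated in both dips of the cradle, 1 to 2 mm from where it first rested. The lemon and red onion, and what showed of the onion and garlic behind the gripper, looked undisturbed by eye; I did not measure them again.
- **Forces:** The highest reading I saw was 8.5 N with the carrier hanging, so nothing pressed hard. The gripper was open and clear of everything at hand-in.

No check failed. The only disagreement was that my first estimate of the carrier's wire position was about 2.5 mm off, which I corrected before hooking it.

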